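Reset the fume-extractor damper and open it three clicks

ROBOT

A 6-joint arm with a two-finger parallel gripper is mounted at the origin on a cart in front of the work surface, level with it; the furniture and walls round the work are solid. World frame = base frame: x ahead of the robot, y to its left, z up, the work surface at z = 0. Lengths are in m, angles in rad, forces in N, time in s.
With the tool pointing down it reaches from about 0.425 to 0.95 m from the base axis. Payload 3.5 kg.
Tool frame: the origin (TCP) lies midway between the tips of the shut fingers; the grasp point (between the pads) lies 19 mm behind it (robot.grasp_offset is the z of the grasp point in the tool frame, in m); z points along the fingers, y is the line along which they close (so a half turn about z gives the same grasp; the last joint's range is limited). The gripper opens to 85 mm and grips with 20 to 120 N. Pads are 22 mm wide; open, the fingers measure 114 mm over their backs; the gripper's body (76 mm by 85 mm) begins 54 mm behind the grasp point. The pads swing forward as they close: fully open they stand 13 mm farther back than shut.
Start: joints at [1.199, 0.286, 1.577, -0, 1.279, -0.15], TCP at [0.148, 0.658, 0.231] pointing down, gripper open.
Joint ranges: [-2.77, 2.77], [-0.9, 2.22], [0.21, 2.48], [-1.53, 4.67], [0.24, 2.81], [-2.84, 2.84]. Speed limits (rad/s): [2.79, 2.79, 3.14, 3.14, 3.14, 3.14].

INTERFACE

Orientations are given as a unit quaternion [x, y, z, w].
In Python, from bench import robot gives the robot as it stands.
- The arm moves only by the tool play_rows, never from a script. Its argument "commands" is a list of rows, each an object with "travel": the shift along the world's x, y, z in units of 60 mm (1.0 is 60 mm), a list of three; "dr": the turn, a rotation vector about the world's x, y, z in units of 5 degrees (1.0 is 5 degrees), a list of three; "claw": the gripper's target within -1 to 1 (shut at 1, half-way at 0, fully open at -1). A call has exactly 10 rows; each row is the pose to reach, as a shift and turn from the pose commanded when the call began; what a row does not reach only later rows make up. A row lasts 1/8 s, in which the tool goes at most 62.5 mm and 10.7 degrees, less where a joint would pass 70% of its speed; a pose out of reach is approached as far as the arm can. A call with a gripper value outside its range is refused whole. The fingers move at their own pace and stop on an object; the grip force is fixed at half the most. Time passes only in rows, so rows that repeat a pose let the fingers close, or fill a call up. It gives the time, the measured TCP pose, the force, the opening and the grip force at its end, in the units of the state.
- robot.sense(): the state, without advancing time (a new reading comes with each control period).
- robot.capture(name): name is "scene" or "top" or "wrist"; returns the picture (480x640x3 uint8, red, green, blue); there is no depth.
- robot.camera_info(name): a dict with "fx", "fy", "cx", "cy" (pixels), "cam_to_world" (4x4, takes a point from camera to world coordinates). Camera axes: x right, y up, looking along -z (the intrinsics and any distortion apply to the point x, -y, -z); pixel columns grow to the right and rows downward; lengths in m; the calibration is good to about 2 mm. The wrist camera is an equidistant fisheye: a pixel r from the principal point sees the ray r / f radians off the axis. A picture is of the moment at which its call begins: read the wrist's pose just before it. camera_info takes no time and is no camera call; for the wrist camera it gives the pose at the moment of the call.
- robot.sign_off(): hands the job in; it is judged then, once.
The state is a dict: "time": time; "q": joint angles; "joint_velocities": joint speeds; "effort": joint torques, N m; "position": TCP position; "tool_rot": TCP orientation; "wrist_force": force on the tool from outside, world axes, zero at the start; "moment": the same for the moment, N m; "grip_width": finger opening in m; "grasp_force": force on a finger pad.
Only numpy, scipy, OpenCV 4.12 (cv2) and the standard library are available. Lean on these libraries where they do the work, as an engineer would, in place of code of your own. Each camera call takes 0.05 s, during which the arm holds its last target. There are 200 camera calls.

TASK

With the fingertips only, push the click lever on top of the grey fume-extractor damper box all the way to its closed end (the end of the slot with the round-headed stop screw), then push it back the other way exactly three clicks and leave it resting in the third click. Do not let it run past the third click, do not pinch the lever, and do not disturb the nozzle on the box or the loose things around it.

Things in the scene. Friction and masses are not known exactly. Their poses are not given: they have to be found in the camera images.
- damper: Fixed grey box, aluminium top plate, 120 (x) x 200 (y) x 45 mm high, origin at the centre of its underside on the table. A slot for the lever runs along the box's y at x = -25 mm, with seven short dark marks beside it on the -x side, one per notch. The -y end of the slot is closed, +y is open. A black hose spigot sticks out 32 mm from its +x side at y = 0.
- gate_lever (a joint): Lever position along the slot in m, growing to the box's +y: 0 closed (hard stop) to 0.084 fully open. A sprung notch every 0.014: third click = 0.042. 4 to 7 N pushes it out of a notch; resistance drops at half pitch, where it snaps up to 7 mm ahead of the finger into the next notch and stays. At an end stop resistance keeps rising. Starts near the first or second click.
- tab_centre (a point): Centre of the lever's upright black tab, 28 mm wide across the slot, 10 mm thick along the slot, 30 mm high (15 mm above and below this point); the point is 27 mm above the box's top plate, 72 mm above the table. In the box's frame it is at x = -25 mm, y = -42 mm + lever position. Fingers pressing on both of its halves (open-end and closed-end) at once count as pinching.
- stop_screw (a point): Foot, on the top plate, of the round-headed steel stop screw (16 mm across, 6.5 mm high) that marks the closed end, on the slot line 43 mm beyond the tab centre of the closed lever (box frame x = -25, y = -85, z = 45 mm).
- nozzle: Loose grey bottle-shaped metal nozzle, 25 mm across, 36 mm high, standing upright on the box's top plate on the side away from the slot (about x = 34 mm, y = 55 mm in the box's frame); origin at the centre of its underside. A bystander.
- bits: Loose flat black bit case with an orange catch, 38 x 85 x 14 mm, on the table by the box's slot side; origin at the centre of its underside. A bystander.
- block: Loose brown sanding block, 64 x 100 x 27 mm, on the table beyond the open (+y) end of the box; origin at the centre of its underside. A bystander.
- tin: Loose flat silvery metal box, 63 x 89 x 23 mm, on the table beyond the closed (-y) end of the box; origin at the centre of its underside. A bystander.
Things that resemble listed ones, but are neither listed nor needed, are in the scene too. Of the things that look like the damper, the larger one is meant.

How it is judged:
On the way, in this order (a step that is already met when the one before it is completed fails the run):
1. the lever is pushed home against its closed stop (value of joint gate_lever below 0.004 m), for 0.2 s.
2. the lever rests in the third click (value of joint gate_lever between 0.038 and 0.046 m), for 0.3 s.
At the end, for the whole second after the job is handed in: The lever is at rest in its third notch (42 mm from closed, within 4 mm), the nozzle still stands upright on the box, and no loose thing has moved more than 15 mm (all of step 2 and velocity of joint gate_lever between -0.01 and 0.01 m/s and distance of each of nozzle, bits, block, tin from where it was at the start of the episode below 0.015 m and angle between nozzle's own z axis and vertical below 0.2 rad); the robot touches nothing.
It fails at once if the lever runs past the third click towards the fourth (value of joint gate_lever above 0.051 m).
It fails at once if the lever is pinched: fingers press on both halves of the tab at once (contact force between the fingers and gate_lever_c0 above 2 N and contact force between the fingers and gate_lever_c1 above 2 N).
It fails at once if a loose thing round the lever (nozzle, bit case, sanding block or tin box) is lifted, pushed away or knocked over (distance of any of nozzle, bits, block, tin from where it was at the start of the episode above 0.015 m or angle between any of nozzle, bits, block, tin's own z axis and vertical above 0.35 rad).
It also fails if it takes over 72 s, if anything falls off the work surface, if the arm or the gripper's body presses on something with over 40 N, if the wrist force passes 120 N, or if a joint passes its speed limit or range.

## Working session

There is one attempt and no reset: what is moved stays moved. The work goes in short steps, Python scripts to look and compute and a tool call to move; the robot and the scene stay as the last step left them, time stands still between calls to the robot, and variables do not carry over. Pictures are saved under pics/ and viewed, at most 10 in all, crops included, and the job is handed in when it is done.

Besides the shell and the picture viewer there is one more tool, called after "Emit:" as name(argument=value, ...) on one line, values as JSON. play_rows: Moves the arm, as the interface text tells. Its arguments: {"type":"object","properties":{"commands":{"type":"array"}},"required":["commands"]}

```bash
mkdir -p pics
python3 - <<'E'
from bench import robot
import cv2
for n in("scene","top"):
    i=robot.camera_info(n);print(n,i)
    cv2.imwrite(f"pics/{n}0.png",robot.capture(n)[:,:,::-1])
s=robot.sense();print({k:s[k] for k in("time","position","tool_rot","wrist_force","grip_width")})
E
```

```text
scene {'fx': 563.3367048540867, 'fy': 563.3367048540867, 'cx': 314.9305029937421, 'cy': 238.22383717944422, 'cam_to_world': array([[-0.41754258,  0.42699252, -0.80208203, -0.17462475],
       [-0.90859647, -0.18597819,  0.37398471,  0.41623353],
       [ 0.01051891,  0.88492344,  0.46561771,  0.51484136],
       [ 0.        ,  0.        ,  0.        ,  1.        ]])}
top {'fx': 453.9415174130344, 'fy': 453.9415174130344, 'cx': 311.3152316721541, 'cy': 238.52623834260422, 'cam_to_world': array([[-0.14887165,  0.96716932, -0.20596298,  0.438874  ],
       [-0.98885519, -0.14526358,  0.03261763,  0.06836545],
       [ 0.00162785,  0.2085234 ,  0.97801602,  0.88955621],
       [ 0.        ,  0.        ,  0.        ,  1.        ]])}
{'time': 0.1, 'position': array([0.14824382, 0.65789645, 0.23006438]), 'tool_rot': array([ 1.10693432e-01,  9.93853997e-01, -1.05439535e-03, -2.91121176e-04]), 'wrist_force': array([-0.58542265, -0.22584139,  0.18275013]), 'grip_width': 0.08507210385924631}
```

View pics/top0.png

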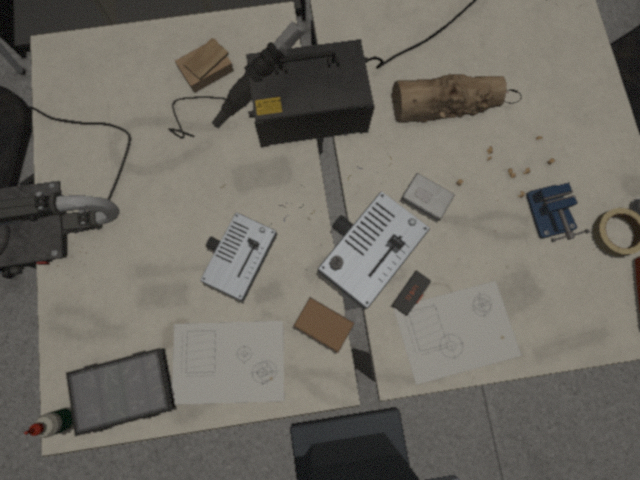

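View pics/scene0.png

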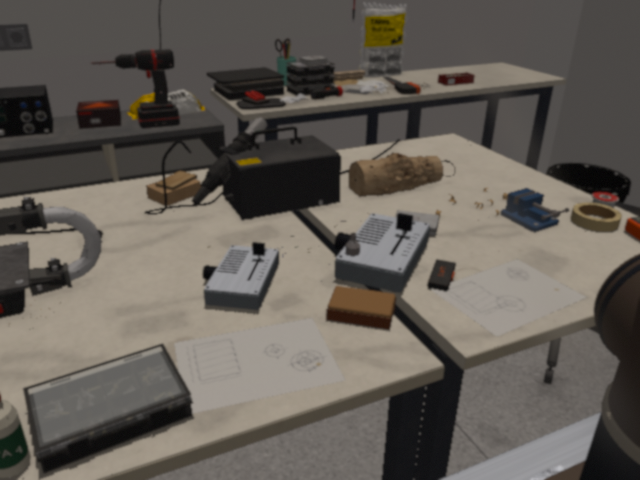

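Two candidates look like the damper: the smaller one at top (240,257) and the larger one at top (374,249). The larger has the tin, block and bit case around it and the nozzle on top, so it fits. I'll confirm in an enlarged crop.

Run:
```python
import cv2
a=cv2.imread("pics/top0.png")[165:315,300:470]
cv2.imwrite("pics/crop0.png",cv2.resize(a,None,fx=4,fy=4,interpolation=cv2.INTER_CUBIC))
```

```text
(no output)
```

View pics/crop0.png

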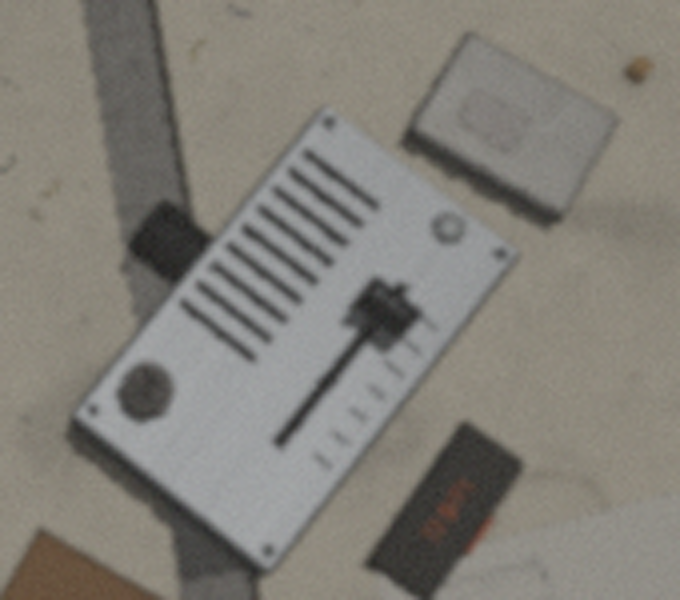

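The crop shows the larger box, with its plate corners at crop (325,107), (518,255), (270,572) and (75,412). The screw is at (449,228), the tab at about (385,308), the nozzle at (146,390) and the spigot on the upper left. Next I'll fit the box pose.

```bash
cat > h.py <<'E'
import numpy as np
from bench import robot
def ray(name,uv,z):
    i=robot.camera_info(name);T=i["cam_to_world"]
    d=np.array([(uv[0]-i["cx"])/i["fx"],-(uv[1]-i["cy"])/i["fy"],-1.])
    d=T[:3,:3]@d;o=T[:3,3];return o+d*(z-o[2])/d[2]
E
python3 - <<'E'
from h import *
from scipy.spatial.transform import Rotation as R
px=np.array([[325,107],[518,255],[270,572],[75,412],[449,228]])/4+[300,165]-.4
B=np.array([[.06,-.1],[-.06,-.1],[-.06,.1],[.06,.1],[-.025,-.085]])
W=np.array([ray("top",p,.045 if k<4 else .05)[:2] for k,p in enumerate(px)])
b=B-B.mean(0);w=W-W.mean(0)
th=np.arctan2((b[:,0]*w[:,1]-b[:,1]*w[:,0]).sum(),(b*w).sum())
M=np.array([[np.cos(th),-np.sin(th)],[np.sin(th),np.cos(th)]])
c=W.mean(0)-M@B.mean(0)
print("th",th,np.degrees(th),"c",c,"res mm",(W-(B@M.T+c))*1e3)
f=lambda p:((p-c)@M)
print("size",np.linalg.norm(W[0]-W[1]),np.linalg.norm(W[1]-W[2]))
for n,p,z in(("tabtop",(385,308),.08),("nozzle",(146,390),.08)): print(n,f(ray("top",np.array(p)/4+[300,165],z)[:2]))
for l in(0,.014,.028,.042): print(l,c+M@np.array([-.025,-.042+l]))
print("ydir",M[:,1],"xdir",M[:,0])
s=robot.sense();print("tool y axis",R.from_quat(s["tool_rot"]).as_matrix())
E
```

```text
th 0.7359966321052692 42.16950075547467 c [ 0.58121334 -0.07481598] res mm [[-3.36266524  1.06840179]
 [-0.92368741  3.70873804]
 [ 3.14359632 -1.11083796]
 [ 1.05143083 -4.13137828]
 [ 0.09132549  0.4650764 ]]
size 0.11642023399790366 0.19369756525774265
tabtop [-0.02494759 -0.02572222]
nozzle [0.03572698 0.07267695]
0 [ 0.59087999 -0.12272794]
0.014 [ 0.58148142 -0.11235167]
0.028 [ 0.57208285 -0.1019754 ]
0.042 [ 0.56268429 -0.09159913]
ydir [-0.67132615  0.74116206] xdir [0.74116206 0.67132615]
tool y axis [[-9.75493759e-01  2.20025605e-01 -8.12093170e-04]
 [ 2.20026833e-01  9.75491705e-01 -2.03137967e-03]
 [ 3.45234609e-04 -2.16028048e-03 -9.99997607e-01]]
```

Emit:
play_rows(commands=[{"travel": [0.6,-0.7,0],"dr": [0,0,-1],"claw": 1},{"travel": [1.2,-1.4,0],"dr": [0,0,-2],"claw": 1},{"travel": [1.8,-2.1,0],"dr": [0,0,-3],"claw": 1},{"travel": [2.4,-2.8,0],"dr": [0,0,-4],"claw": 1},{"travel": [3,-3.6,0],"dr": [0,0,-5],"claw": 1},{"travel": [3.6,-4.4,0],"dr": [0,0,-6],"claw": 1},{"travel": [4.2,-5.2,0],"dr": [0,0,-7],"claw": 1},{"travel": [4.6,-6,0],"dr": [0,0,-7],"claw": 1},{"travel": [5,-6.8,0],"dr": [0,0,-7],"claw": 1},{"travel": [5.2,-7.6,0],"dr": [0,0,-7],"claw": 1}])

```text
time: 1.35
position: [0.461, 0.2006, 0.2309]
tool_rot: [0.405, 0.914, -0.0, -0.0]
wrist_force: [0.4, -0.4, 1.2]
grip_width: 0.0003
grasp_force: 0.0
```

Emit:
play_rows(commands=[{"travel": [0.2,-0.6,0],"dr": [0,0,0],"claw": 1},{"travel": [0.4,-1.2,0],"dr": [0,0,0],"claw": 1},{"travel": [0.6,-1.8,0],"dr": [0,0,0],"claw": 1},{"travel": [0.8,-2.4,0],"dr": [0,0,0],"claw": 1},{"travel": [1,-3,0],"dr": [0,0,0],"claw": 1},{"travel": [1.2,-3.6,0],"dr": [0,0,0],"claw": 1},{"travel": [1.4,-4.2,-0.4],"dr": [0,0,0],"claw": 1},{"travel": [1.55,-4.7,-0.8],"dr": [0,0,0],"claw": 1},{"travel": [1.6,-4.75,-1.2],"dr": [0,0,0],"claw": 1},{"travel": [1.6,-4.75,-1.2],"dr": [0,0,0],"claw": 1}])

```text
time: 2.6
position: [0.5546, -0.0824, 0.1564]
tool_rot: [0.405, 0.914, -0.0, -0.003]
wrist_force: [0.6, 0.9, 0.2]
grip_width: 0.0
grasp_force: 0.0
```

Run:
```python
from bench import robot
import cv2
print(robot.camera_info("wrist"))
s=robot.sense();print(s["position"],s["tool_rot"],s["wrist_force"],s["time"])
cv2.imwrite("pics/w0.png",robot.capture("wrist")[:,:,::-1])
```

```text
{'fx': 371.64829954431775, 'fy': 371.64829954431775, 'cx': 322.0381114755126, 'cy': 232.73075986025043, 'cam_to_world': array([[ 0.74102909, -0.63955489, -0.20456156,  0.50246   ],
       [ 0.67146497,  0.70431272,  0.23038747, -0.02366751],
       [-0.00327013, -0.30807974,  0.95135492,  0.29945874],
       [ 0.        ,  0.        ,  0.        ,  1.        ]])}
[ 0.55459797 -0.08242822  0.15638486] [ 4.04869111e-01  9.14369213e-01 -2.49667798e-04 -3.14381552e-03] [0.5631768  0.88278183 0.17353873] 2.6
```

View pics/w0.png

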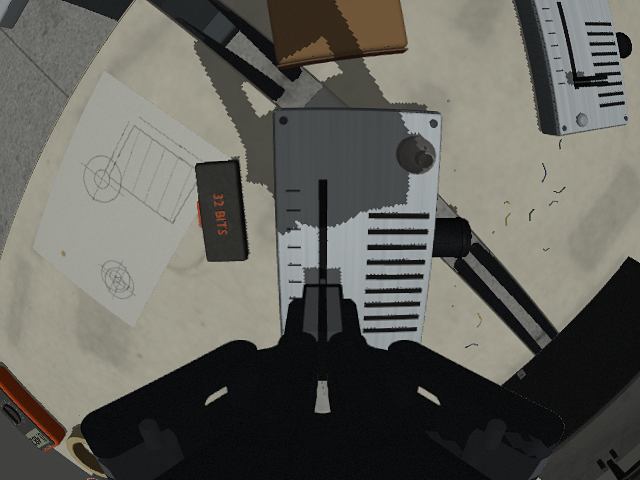

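The wrist view shows the plate's +y corners at (275,108) and (440,109) and the slot's +y end at (323,180). The marks are near column 293 and the nozzle foot near (412,160). The fingers are in line with the slot. I'll check these against my fit.

```bash
cat >> h.py <<'E'
import cv2
def proj_w(i,P):
    T=i["cam_to_world"];p=(np.asarray(P)-T[:3,3])@T[:3,:3]
    r=np.hypot(p[0],p[1]);t=np.arctan2(r,-p[2]);return np.array([i["cx"]+i["fx"]*t*p[0]/r,i["cy"]-i["fy"]*t*p[1]/r])
E
python3 - <<'E'
from h import *
from scipy.optimize import least_squares
i=robot.camera_info("wrist")
t=robot.camera_info("top")
def proj_t(P):
    T=t["cam_to_world"];p=(np.asarray(P)-T[:3,3])@T[:3,:3]
    return np.array([t["cx"]-t["fx"]*p[0]/p[2],t["cy"]+t["fy"]*p[1]/p[2]])
def box(v,P): 
    c,s=np.cos(v[2]),np.sin(v[2]);return [v[0]+c*P[0]-s*P[1],v[1]+s*P[0]+c*P[1],P[2]]
wo=[((275,108),(-.06,.1,.045)),((440,109),(.06,.1,.045)),((270,300),(-.06,-.0,.045))]
to=[(np.array(a)/4+[299.6,164.6],b) for a,b in(((449,228),(-.025,-.085,.05)),((325,107),(.06,-.1,.045)),((518,255),(-.06,-.1,.045)),((270,572),(-.06,.1,.045)),((75,412),(.06,.1,.045)))]
def res(v): return np.concatenate([proj_w(i,box(v,P))-u for u,P in wo[:2]]+[2*(proj_t(box(v,P))-u) for u,P in to])
for nm,sl in(("both",slice(None)),("wrist",slice(0,4)),("top",slice(4,None))):
    r=least_squares(lambda v:res(v)[sl],[.581,-.075,.736]);print(nm,r.x,np.round(r.fun,1))
    v=r.x;s=robot.sense()["position"];M=np.array([[np.cos(v[2]),-np.sin(v[2])],[np.sin(v[2]),np.cos(v[2])]]);print(" tcp in box",(s[:2]-v[:2])@M, "slot end +y proj",proj_w(i,box(v,(-.025,.05,.045))))
E
```

```text
both [ 0.58262    -0.07545521  0.73468477] [-4.9 -3.6  3.1 -0.6  0.9 -1.4  1.  -4.9  4.  -2.9 -0.3  1.9 -3.8  0. ]
 tcp in box [-0.02466006  0.01300933] slot end +y proj [321.44927048 175.69148647]
wrist [ 0.58553946 -0.07483908  0.75305104] [-3.7  0.1  4.1  0.1]
 tcp in box [-0.02696839  0.01500702] slot end +y proj [323.83507678 178.47536986]
top [ 0.58141814 -0.07491732  0.73604007] [ 0.6 -0.2  0.5 -3.6  3.7 -1.7 -0.5  3.4 -4.1  1.5]
 tcp in box [-0.02411279  0.01183721] slot end +y proj [320.59018287 174.03330578]
```

Emit:
play_rows(commands=[{"travel": [0,0,-0.5],"dr": [0,0,0],"claw": 1},{"travel": [0,0,-1],"dr": [0,0,0],"claw": 1},{"travel": [0,0,-1.5],"dr": [0,0,0],"claw": 1},{"travel": [0,0,-1.5],"dr": [0,0,0],"claw": 1},{"travel": [0.07,-0.075,-1.5],"dr": [0,0,0],"claw": 1},{"travel": [0.13,-0.15,-1.5],"dr": [0,0,0],"claw": 1},{"travel": [0.2,-0.22,-1.5],"dr": [0,0,0],"claw": 1},{"travel": [0.27,-0.3,-1.5],"dr": [0,0,0],"claw": 1},{"travel": [0.33,-0.37,-1.5],"dr": [0,0,0],"claw": 1},{"travel": [0.38,-0.42,-1.5],"dr": [0,0,0],"claw": 1}])

```text
time: 3.9
position: [0.578, -0.1064, 0.0691]
tool_rot: [0.405, 0.915, 0.001, -0.003]
wrist_force: [1.4, -1.1, -0.3]
grip_width: 0.0
grasp_force: 0.0
```

Emit:
play_rows(commands=[{"travel": [0.02,-0.02,0],"dr": [0,0,0],"claw": 1},{"travel": [0.03,-0.035,0],"dr": [0,0,0],"claw": 1},{"travel": [0.05,-0.055,0],"dr": [0,0,0],"claw": 1},{"travel": [0.07,-0.075,0],"dr": [0,0,0],"claw": 1},{"travel": [0.08,-0.09,0],"dr": [0,0,0],"claw": 1},{"travel": [0.09,-0.1,0],"dr": [0,0,0],"claw": 1},{"travel": [0.09,-0.1,0],"dr": [0,0,0],"claw": 1},{"travel": [0.09,-0.1,0],"dr": [0,0,0],"claw": 1},{"travel": [0.09,-0.1,0],"dr": [0,0,0],"claw": 1},{"travel": [0.09,-0.1,0],"dr": [0,0,0],"claw": 1}])

```text
time: 5.15
position: [0.5822, -0.1112, 0.0693]
tool_rot: [0.404, 0.915, 0.001, -0.005]
wrist_force: [-7.4, 6.8, 7.6]
grip_width: -0.0002
grasp_force: 5.5
```

Emit:
play_rows(commands=[{"travel": [0.02,-0.02,0],"dr": [0,0,0],"claw": 1},{"travel": [0.02,-0.02,0],"dr": [0,0,0],"claw": 1},{"travel": [-0.1,0.11,0],"dr": [0,0,0],"claw": 1},{"travel": [-0.1,0.11,0.5],"dr": [0,0,0],"claw": 1},{"travel": [-0.1,0.11,1],"dr": [0,0,0],"claw": 1},{"travel": [-0.1,0.11,1.2],"dr": [0,0,0],"claw": 1},{"travel": [0.1,-0.11,1.2],"dr": [0,0,0],"claw": 1},{"travel": [0.3,-0.33,1.2],"dr": [0,0,0],"claw": 1},{"travel": [0.5,-0.55,1.2],"dr": [0,0,0],"claw": 1},{"travel": [0.5,-0.55,1.2],"dr": [0,0,0],"claw": 1}])

```text
time: 6.4
position: [0.6152, -0.1482, 0.1402]
tool_rot: [0.405, 0.914, -0.0, -0.001]
wrist_force: [-0.5, 0.5, -0.6]
grip_width: 0.0002
grasp_force: 0.0
```

Run:
```python
from h import *
cv2.imwrite("pics/w1.png",robot.capture("wrist")[:,:,::-1])
a=robot.capture("scene")[180:330,300:500,::-1]
cv2.imwrite("pics/s1.png",cv2.resize(a,None,fx=4,fy=4,interpolation=cv2.INTER_CUBIC))
print(robot.sense()["position"],robot.sense()["wrist_force"])
```

```text
[ 0.61442072 -0.1469246   0.14038635] [-0.79574913  0.104677   -0.31175622]
```

View pics/w1.png

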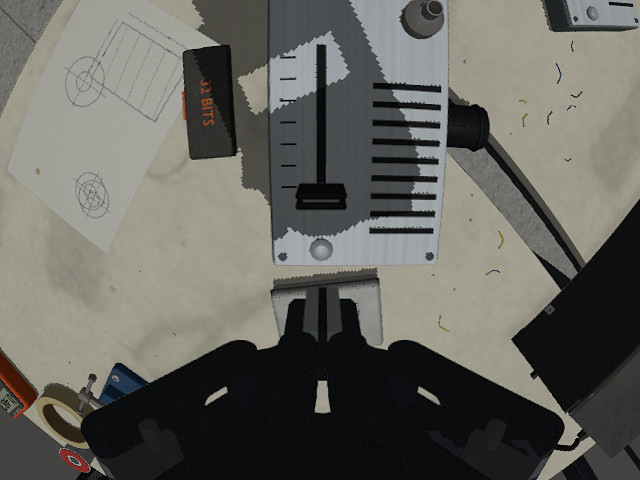

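View pics/s1.png

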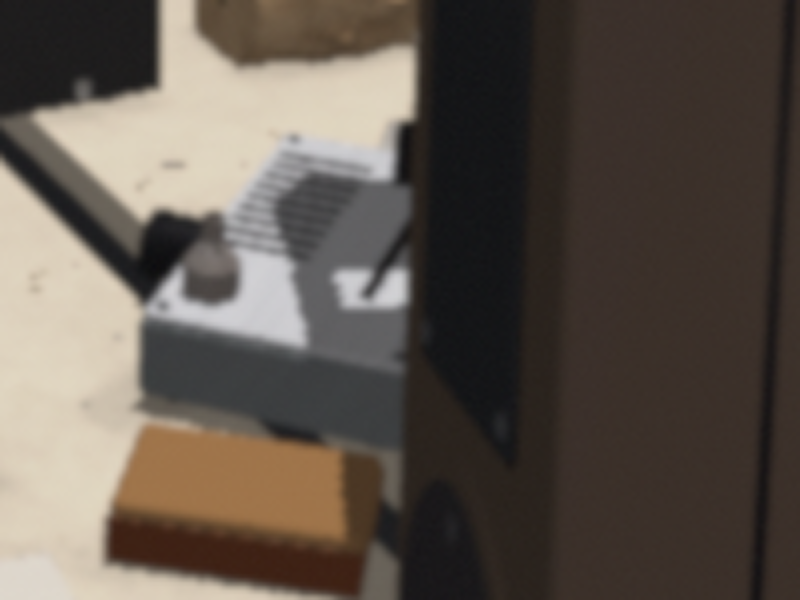

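The wrist view shows the tab at (321,197), level with the last of the seven marks (row 187) and next to the screw at (321,249), so the lever is closed. The nozzle at (423,18) is upright, and the scene crop agrees. Next I descend behind the tab and push gently to +y.

Emit:
play_rows(commands=[{"travel": [0,0,-0.4],"dr": [0,0,0],"claw": 1},{"travel": [0,0,-0.8],"dr": [0,0,0],"claw": 1},{"travel": [0,0,-1.2],"dr": [0,0,0],"claw": 1},{"travel": [0,0,-1.2],"dr": [0,0,0],"claw": 1},{"travel": [-0.06,0.06,-1.2],"dr": [0,0,0],"claw": 1},{"travel": [-0.11,0.12,-1.2],"dr": [0,0,0],"claw": 1},{"travel": [-0.16,0.18,-1.2],"dr": [0,0,0],"claw": 1},{"travel": [-0.21,0.23,-1.2],"dr": [0,0,0],"claw": 1},{"travel": [-0.24,0.27,-1.2],"dr": [0,0,0],"claw": 1},{"travel": [-0.24,0.27,-1.2],"dr": [0,0,0],"claw": 1}])

```text
time: 7.75
position: [0.6015, -0.1316, 0.0703]
tool_rot: [0.404, 0.915, -0.0, 0.002]
wrist_force: [3.3, -2.5, -0.6]
grip_width: 0.0001
grasp_force: 2.0
```

Emit:
play_rows(commands=[{"travel": [-0.02,0.02,0],"dr": [0,0,0],"claw": 1},{"travel": [-0.04,0.04,0],"dr": [0,0,0],"claw": 1},{"travel": [-0.05,0.06,0],"dr": [0,0,0],"claw": 1},{"travel": [-0.07,0.08,0],"dr": [0,0,0],"claw": 1},{"travel": [-0.09,0.1,0],"dr": [0,0,0],"claw": 1},{"travel": [-0.11,0.12,0],"dr": [0,0,0],"claw": 1},{"travel": [-0.13,0.14,0],"dr": [0,0,0],"claw": 1},{"travel": [-0.15,0.16,0],"dr": [0,0,0],"claw": 1},{"travel": [-0.16,0.18,0],"dr": [0,0,0],"claw": 1},{"travel": [-0.16,0.18,0],"dr": [0,0,0],"claw": 1}])

```text
time: 9.0
position: [0.5911, -0.1207, 0.0693]
tool_rot: [0.404, 0.915, -0.0, 0.001]
wrist_force: [2.8, -3.8, -2.9]
grip_width: 0.0
grasp_force: 2.3
```

Emit:
play_rows(commands=[{"travel": [-0.01,0.01,0],"dr": [0,0,0],"claw": 1},{"travel": [-0.02,0.02,0],"dr": [0,0,0],"claw": 1},{"travel": [-0.03,0.03,0],"dr": [0,0,0],"claw": 1},{"travel": [-0.04,0.04,0],"dr": [0,0,0],"claw": 1},{"travel": [-0.05,0.05,0],"dr": [0,0,0],"claw": 1},{"travel": [-0.06,0.06,0],"dr": [0,0,0],"claw": 1},{"travel": [-0.07,0.07,0],"dr": [0,0,0],"claw": 1},{"travel": [-0.07,0.07,0],"dr": [0,0,0],"claw": 1},{"travel": [-0.07,0.07,0],"dr": [0,0,0],"claw": 1},{"travel": [-0.07,0.07,0],"dr": [0,0,0],"claw": 1}])

```text
time: 10.25
position: [0.5865, -0.1156, 0.0693]
tool_rot: [0.404, 0.915, -0.0, 0.0]
wrist_force: [-0.0, 0.8, -0.1]
grip_width: 0.0004
grasp_force: 0.0
```

Free of force at about 25.7 mm, so the lever has snapped to the second click. Now towards the third.

Emit:
play_rows(commands=[{"travel": [-0.01,0.01,0],"dr": [0,0,0],"claw": 1},{"travel": [-0.02,0.02,0],"dr": [0,0,0],"claw": 1},{"travel": [-0.03,0.03,0],"dr": [0,0,0],"claw": 1},{"travel": [-0.04,0.04,0],"dr": [0,0,0],"claw": 1},{"travel": [-0.05,0.05,0],"dr": [0,0,0],"claw": 1},{"travel": [-0.06,0.06,0],"dr": [0,0,0],"claw": 1},{"travel": [-0.07,0.08,0],"dr": [0,0,0],"claw": 1},{"travel": [-0.08,0.09,0],"dr": [0,0,0],"claw": 1},{"travel": [-0.09,0.1,0],"dr": [0,0,0],"claw": 1},{"travel": [-0.09,0.1,0],"dr": [0,0,0],"claw": 1}])

```text
time: 11.5
position: [0.5817, -0.1104, 0.0694]
tool_rot: [0.404, 0.915, -0.0, 0.001]
wrist_force: [3.0, -3.6, -3.6]
grip_width: 0.0001
grasp_force: 2.5
```

Emit:
play_rows(commands=[{"travel": [-0.01,0.01,0],"dr": [0,0,0],"claw": 1},{"travel": [-0.02,0.02,0],"dr": [0,0,0],"claw": 1},{"travel": [-0.03,0.03,0],"dr": [0,0,0],"claw": 1},{"travel": [-0.04,0.04,0],"dr": [0,0,0],"claw": 1},{"travel": [-0.05,0.05,0],"dr": [0,0,0],"claw": 1},{"travel": [-0.05,0.06,0],"dr": [0,0,0],"claw": 1},{"travel": [-0.05,0.06,0],"dr": [0,0,0],"claw": 1},{"travel": [-0.05,0.06,0],"dr": [0,0,0],"claw": 1},{"travel": [-0.05,0.06,0],"dr": [0,0,0],"claw": 1},{"travel": [-0.05,0.06,0],"dr": [0,0,0],"claw": 1}])

```text
time: 12.75
position: [0.5781, -0.106, 0.0693]
tool_rot: [0.404, 0.915, 0.0, -0.0]
wrist_force: [-0.7, 0.2, -0.1]
grip_width: 0.0
grasp_force: 0.0
```

No force at about 38 mm, so it has snapped into the third click. I'll back off, lift and look.

Emit:
play_rows(commands=[{"travel": [0.1,-0.11,0],"dr": [0,0,0],"claw": 1},{"travel": [0.25,-0.28,0],"dr": [0,0,0],"claw": 1},{"travel": [0.25,-0.28,0.6],"dr": [0,0,0],"claw": 1},{"travel": [0.25,-0.28,1.2],"dr": [0,0,0],"claw": 1},{"travel": [0.4,-0.44,1.4],"dr": [0,0,0],"claw": 1},{"travel": [0.6,-0.66,1.4],"dr": [0,0,0],"claw": 1},{"travel": [0.7,-0.77,1.4],"dr": [0,0,0],"claw": 1},{"travel": [0.7,-0.77,1.4],"dr": [0,0,0],"claw": 1},{"travel": [0.7,-0.77,1.4],"dr": [0,0,0],"claw": 1},{"travel": [0.7,-0.77,1.4],"dr": [0,0,0],"claw": 1}])

```text
time: 14.0
position: [0.6196, -0.1517, 0.1527]
tool_rot: [0.404, 0.915, 0.0, -0.001]
wrist_force: [0.1, -0.2, 0.9]
grip_width: 0.0003
grasp_force: 0.0
```

Run:
```python
from h import *
i=robot.camera_info("wrist")
cv2.imwrite("pics/w2.png",robot.capture("wrist")[:,:,::-1])
c,s=np.cos(.736),np.sin(.736)
for l in(.028,.042,.056):
    y=-.042+l;x=-.025;print(l,proj_w(i,[.5826+c*x-s*y,-.0755+s*x+c*y,.087]))
print(robot.sense()["position"],robot.sense()["wrist_force"])
```

```text
0.028 [319.38002087 135.75007266]
0.042 [319.39593809 110.81256201]
0.056 [319.4201029   85.90969935]
[ 0.61974814 -0.15176053  0.15300107] [ 0.15142089  0.12012775 -0.30369314]
```

View pics/w2.png

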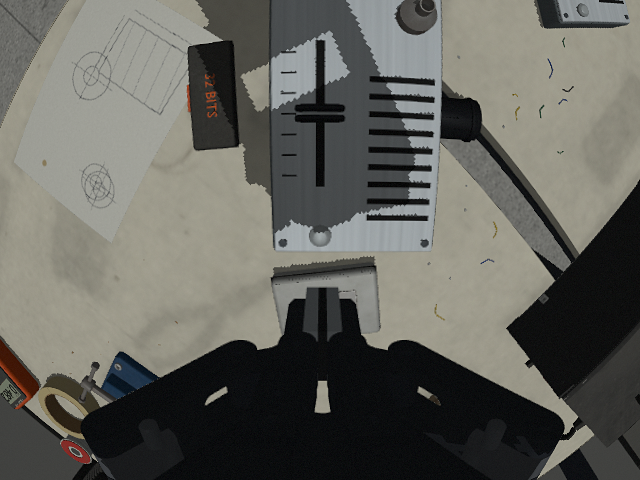

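The tab is at (320,112). The prediction for 42 mm is row 111, and this is the fourth mark from the closed end. The nozzle, bit case and tin are in place, and the arm is clear.

```bash
python3 -c "
from bench import robot
print(robot.sign_off())"
```

```text
the job is handed in; nothing more can be done
None
```

I pushed the lever fully closed and then three clicks back. The last picture showed it resting in the third click (about 42 mm), with the nozzle, bit case and tin in place (the sanding block was out of view) and the arm clear; the job is handed in, but the sign-off gave no verdict.

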